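# Check two brake levers on their bench stands and mark the faulty one

### The job

Check the two brake levers on the bench stands, the left one first and then the right: with the backs or tips of the fingers, press each lever in from its outer side, without forcing it, until it stops, hold it there for a second and let it spring back. One of them stops well short of the bar as it should; the other comes right in to the grip, and on that stand then push the red button fully down, where it stays, leaving the other button up. Grasp nothing, keep the fingers off the bar grip and off the rubber strip on the bar side of the lever, and leave the other things on the bench where they are.

Things in the scene. Friction and masses are not known exactly. Their poses are not given: they have to be found in the camera images.
- stand_a: Fixed stand: 16 mm base plate (130x240 mm), grey post (150 mm high, at y -105 mm) with red button, bar along y at x 0, z 130 mm, brake lever on its -x side (pivot at x -50, y -55). Origin on the bench under the bar; x points from lever to bar, away from the robot at yaw 0. Free in front of and below the lever; only the button rises above 154 mm. The stands look alike; either may be left (+y).
- grip_a (a point): Middle of the black rubber grip on the bar, on the bar axis (z 130 mm). The grip is 16 to 18 mm in radius and reaches 53 mm either way along the bar; fixed. Fingers must not touch it.
- pad_a (a point): Middle of the face of the black rubber strip (85x14 mm) on the bar side of the lever blade, turning with the lever. Fingers must not touch it.
- press_a (a point): Where to press, towards the stand's +x: point on the outer face of the aluminium lever blade, mid height (z 130 mm), 80 mm along it from the upright pivot; moves with the lever. Blade 9 mm thick, 16 mm high (z 122 to 138 mm), 126 mm from pivot to its 16 mm round end; at rest it flares 0.20 rad away from the bar. Axes at rest as the stand's.
- lever_a (a joint): Lever angle in rad: 0 at rest, growing as pressed towards the bar. Spring return: at the press point about 4 N to start, 5 to 6.5 N at the stop (damped: a little more if fast), then it stops hard (never above 45 N). The sound lever stops at 0.20 (parallel to the bar, tip 26 mm short of the grip), the faulty one at 0.42 (tip at the grip). One of each.
- button_top_a (a point): Centre of the top face of the stand's red button, 30 mm across, on the grey post; 174 mm above the bench when up, 166 mm when down.
- button_a (a joint): Travel of the red button in m: 0 up, 0.008 fully down. About 4 N moves it; it has no spring and stays where it is pushed.
- stand_b: Fixed stand: 16 mm base plate (130x240 mm), grey post (150 mm high, at y -105 mm) with red button, bar along y at x 0, z 130 mm, brake lever on its -x side (pivot at x -50, y -55). Origin on the bench under the bar; x points from lever to bar, away from the robot at yaw 0. Free in front of and below the lever; only the button rises above 154 mm. The stands look alike; either may be left (+y).
- grip_b (a point): Middle of the black rubber grip on the bar, on the bar axis (z 130 mm). The grip is 16 to 18 mm in radius and reaches 53 mm either way along the bar; fixed. Fingers must not touch it.
- pad_b (a point): Middle of the face of the black rubber strip (85x14 mm) on the bar side of the lever blade, turning with the lever. Fingers must not touch it.
- press_b (a point): Where to press, towards the stand's +x: point on the outer face of the aluminium lever blade, mid height (z 130 mm), 80 mm along it from the upright pivot; moves with the lever. Blade 9 mm thick, 16 mm high (z 122 to 138 mm), 126 mm from pivot to its 16 mm round end; at rest it flares 0.20 rad away from the bar. Axes at rest as the stand's.
- lever_b (a joint): Lever angle in rad: 0 at rest, growing as pressed towards the bar. Spring return: at the press point about 4 N to start, 5 to 6.5 N at the stop (damped: a little more if fast), then it stops hard (never above 45 N). The sound lever stops at 0.20 (parallel to the bar, tip 26 mm short of the grip), the faulty one at 0.42 (tip at the grip). One of each.
- button_top_b (a point): Centre of the top face of the stand's red button, 30 mm across, on the grey post; 174 mm above the bench when up, 166 mm when down.
- button_b (a joint): Travel of the red button in m: 0 up, 0.008 fully down. About 4 N moves it; it has no spring and stays where it is pushed.
- kapton_tape: Bystander, to be left alone: roll of orange-brown tape, 70 mm across, 12 mm high, lying flat; origin at the centre of its underside.
- marker: Bystander, to be left alone: white and blue marker pen, 128 mm long, lying; origin at the centre of its underside.
- cell_single: Bystander, to be left alone: flat pouch cell, 67x93x7 mm, lying; origin at the centre of its underside.
- multimeter: Bystander, to be left alone: orange and black multimeter, 142x68x38 mm, lying; origin at the centre of its underside.

How it is judged:
On the way, in this order (a step that is already met when the one before it is completed fails the run):
1. the left lever is held pressed in at its stop by the fingers for half a second (((world y of stand_a above 0 m and value of joint lever_a above 0.17 rad and contact force between the fingers and lever_a above 2 N) or (world y of stand_b above 0 m and value of joint lever_b above 0.385 rad and contact force between the fingers and lever_b above 2 N))), for 0.5 s.
2. then the right lever is held pressed in at its stop by the fingers for half a second (((world y of stand_a below 0 m and value of joint lever_a above 0.17 rad and contact force between the fingers and lever_a above 2 N) or (world y of stand_b below 0 m and value of joint lever_b above 0.385 rad and contact force between the fingers and lever_b above 2 N))), for 0.5 s.
3. then the red button on the stand whose lever reaches the grip is pushed down (value of joint button_b above 0.006 m), for 0.2 s.
At the end, for the whole second after the job is handed in: The red button on the faulty lever's stand is down (more than 6 of 8 mm) and the other is up (under 2 mm); both levers have sprung back to within 0.03 rad of rest; the bystanders lie within 20 mm of where they were (value of joint button_b above 0.006 m and value of joint button_a below 0.002 m and value of joint each of lever_a, lever_b below 0.03 rad and distance of each of kapton_tape, marker, cell_single, multimeter from where it was at the start of the episode below 0.02 m); the robot touches nothing.
It fails at once if the button on the sound lever's stand is pushed (value of joint button_a above 0.003 m).
It fails at once if the fingers reach behind a lever (touch its bar-side rubber strip) or touch a bar grip (contact force between the fingers and lever_a_c0 above 1 N or contact force between the fingers and stand_a_c0 above 1 N or contact force between the fingers and stand_a_c1 above 1 N or contact force between the fingers and lever_b_c0 above 1 N or contact force between the fingers and stand_b_c0 above 1 N or contact force between the fingers and stand_b_c1 above 1 N).
It fails at once if a lever is forced (more than 45 N from the fingers) (contact force between the fingers and lever_a above 45 N or contact force between the fingers and lever_b above 45 N).
It fails at once if a bystander is moved more than 30 mm or lifted (distance of any of kapton_tape, marker, cell_single, multimeter from where it was at the start of the episode above 0.03 m or height (world z) of any of kapton_tape, marker, cell_single, multimeter above 0.02 m).
It also fails if it takes over 58 s, if anything falls off the work surface, if the arm or the gripper's body presses on something with over 40 N, if the wrist force passes 120 N, or if a joint passes its speed limit or range.

### The arm

A 6-joint arm with a two-finger parallel gripper is mounted at the origin on a cart in front of the work surface, level with it; the furniture and walls round the work are solid. World frame = base frame: x ahead of the robot, y to its left, z up, the work surface at z = 0. Lengths are in m, angles in rad, forces in N, time in s.
With the tool pointing down it reaches from about 0.375 to 0.925 m from the base axis. Payload 5.7 kg.
Tool frame: the origin (TCP) lies midway between the tips of the shut fingers; the grasp point (between the pads) lies 19 mm behind it; z points along the fingers, x is the direction in which the jaws open and shut, and the axes are right-handed (so a half turn about z gives the same grasp; the last joint's range is limited). The gripper opens to 88 mm and grips with 3 to 60 N. Pads are 20 mm wide; open, the fingers measure 115 mm over their backs; the gripper's body (75 mm by 178 mm) begins 61 mm behind the grasp point.
Start: joints at [1.04, 0.359, 1.51, -0, 1.272, -0.115], TCP at [0.242, 0.549, 0.223] pointing down, gripper open.
Joint ranges: [-2.97, 2.97], [-1.01, 2.36], [0.21, 2.38], [-0.96, 4.11], [0.2, 2.71], [-2.98, 2.98]. Speed limits (rad/s): [2.39, 2.39, 3.14, 3.14, 3.14, 3.14].

### API

Orientations are given as a unit quaternion [x, y, z, w].
In Python, from bench import move_ptp, servo_line, goto_joints, move_gripper, sleep, inverse_kinematics, capture, PlanningError, close_job, spot_in, silhouettes, current_clock, current_joint_pos, current_qvel, current_joint_torque, current_position, current_orientation, current_force, current_torque, current_finger_gap gives the robot as it stands. Calls block until the motion is done:
- move_ptp(position, orientation): joint-space move of the TCP to a pose.
- servo_line(position, orientation=None, rate=0.15, contact_N=None): straight line of the TCP; orientation=None keeps the orientation; rate is the mean speed in m/s. With contact_N (N) it stops when the force on the tool has changed by that much, and returns True; else False.
- goto_joints(angles): joint-space move.
- move_gripper(opening): finger opening in m; the grip force is fixed at half the most; returns when the fingers have stopped.
- sleep(seconds).
- inverse_kinematics(position, orientation): joint angles nearest the present ones, or None.
- capture(name): name is "scene" or "top" or "wrist"; returns a dict with "image" (400x640x3 uint8, blue, green, red), "range_z" (400x640 float32, m along the optical axis (not along the pixel's ray), 0 where there is no reading), "intrinsics" (3x3 intrinsics, pixels), "R" (3x3) and "t" (3): a world point X has camera coordinates R X + t. Camera axes: x right, y down, z forward; pixel columns grow to the right and rows downward; lengths in m; the calibration is good to about 2 mm. The wrist camera is an equidistant fisheye: a pixel r from the principal point sees the ray r / f radians off the axis. A picture is of the moment at which its call begins.
A pose or a line that the arm cannot do raises PlanningError and nothing moves.
- close_job(): hands the job in, once; it reports no verdict.
Trained networks look in the newest picture that a camera, given by its name, has taken for a name from the list of things; names that differ only in an ending like _2 or _b are one class to them, and where a whole thing is asked for, a point or a joint stands for the part that bears it (a point fixed in the world has none). Each returns a list of dicts, best first, with "conf" (0 to 1); they miss things now and then, are a little off and sometimes report something else, mostly with a low value. They report only what shows in the picture. A call takes as long as a camera call.
- spot_in(camera, query): "xy" ([column, row] in pixels, amid what is visible of it).
- silhouettes(camera, query): "region" (400x640 bool, what is visible of it) and "xy" ([column, row] in pixels, amid what is visible of it).
Readings, each from a call of its own:
- current_clock(): time.
- current_joint_pos(): joint angles.
- current_qvel(): joint speeds.
- current_joint_torque(): joint torques, N m.
- current_position(): TCP position.
- current_orientation(): TCP orientation.
- current_force(): force on the tool from outside, world axes, zero at the start.
- current_torque(): the same for the moment, N m.
- current_finger_gap(): finger opening in m.
Only numpy, scipy, OpenCV 4.12 (cv2) and the standard library are available. Lean on these libraries where they do the work, as an engineer would, in place of code of your own. Each camera call takes 0.05 s, during which the arm holds its last target.

## Working session

There is one attempt and no reset: what is moved stays moved. The work goes in short steps, each a Python script; the robot and the scene stay as the last script left them, time stands still between calls to the robot, and variables do not carry over. Pictures are saved under pics/ and viewed, and the job is handed in when it is done.

```bash
mkdir -p pics; python3 - <<'E'
from bench import *
import cv2,numpy as np
for c in ["scene","top"]:
    d=capture(c); cv2.imwrite(f"pics/{c}0.png",d["image"])
    print(c,d["intrinsics"].tolist(),d["R"].tolist(),d["t"].tolist())
    for q in ["button_top_a","press_a","stand_a","lever_a","kapton_tape","multimeter","marker","cell_single"]:
        print(q,[(np.round(s["xy"]).tolist(),round(s["conf"],2)) for s in spot_in(c,q)])
print(current_clock(),current_finger_gap())
E
```

```text
scene [[479.740477494616, 0.0, 318.9626808574525], [0.0, 479.740477494616, 201.6636322118251], [0.0, 0.0, 1.0]] [[0.8878793729553175, -0.46001066936693286, 0.007771946285069366], [-0.3357423461508703, -0.6593904408176576, -0.6726673201214729], [0.3145588912772627, 0.5946380669170797, -0.7399042325135987]] [-0.4939337852264324, 0.26996011135262693, 1.1954439886971084]
button_top_a [([371.0, 271.0], 0.54), ([297.0, 167.0], 0.5)]
press_a [([312.0, 267.0], 0.8), ([254.0, 162.0], 0.62)]
stand_a [([282.0, 180.0], 0.75), ([335.0, 280.0], 0.75)]
lever_a [([308.0, 266.0], 0.75), ([252.0, 162.0], 0.54)]
kapton_tape [([300.0, 332.0], 0.85), ([255.0, 163.0], 0.59)]
multimeter [([315.0, 145.0], 0.56)]
marker [([359.0, 208.0], 0.56)]
cell_single [([219.0, 186.0], 0.62)]
top [[425.9880526867279, 0.0, 314.61683519178416], [0.0, 425.9880526867279, 202.15841536290708], [0.0, 0.0, 1.0]] [[-0.021743947738862183, -0.9995303396332395, -0.021594001236232337], [-0.9926407058471188, 0.024157675971692896, -0.118662697537939], [0.11912862725668977, 0.01885488913537984, -0.9926997850929703]] [0.02558104911429694, 0.560825409102946, 1.3743649081981753]
button_top_a [([280.0, 199.0], 0.59), ([250.0, 232.0], 0.27)]
press_a [([252.0, 232.0], 0.61)]
stand_a [([258.0, 216.0], 0.93), ([377.0, 214.0], 0.89)]
lever_a [([377.0, 238.0], 0.69), ([248.0, 233.0], 0.61)]
kapton_tape [([398.0, 257.0], 0.77)]
multimeter [([231.0, 164.0], 0.62)]
marker [([315.0, 167.0], 0.59), ([375.0, 216.0], 0.44)]
cell_single [([235.0, 260.0], 0.61)]
0.9 0.08742130448767915
```

```bash
python3 - <<'E'
import cv2
a=cv2.imread("pics/top0.png")[120:300,180:440]
cv2.imwrite("pics/top0z.png",cv2.resize(a,None,fx=3,fy=3,interpolation=cv2.INTER_CUBIC))
E
```

```text
(no output)
```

View pics/scene0.png

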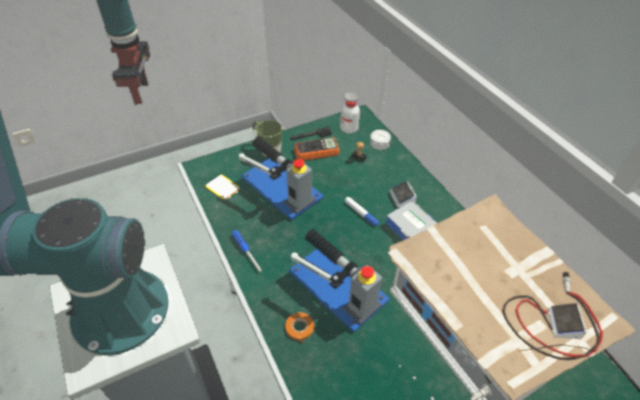

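View pics/top0z.png

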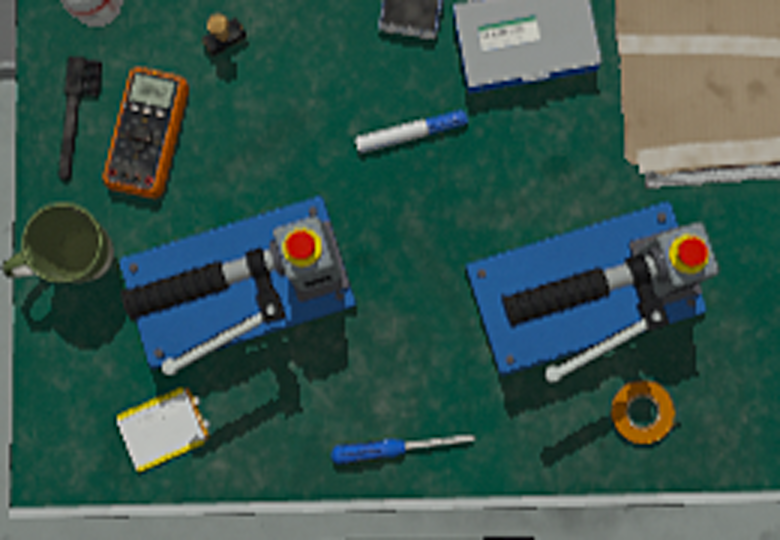

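Both views show the two stands side by side. In the top view, the buttons are near (280,202) and (410,205) and the lever tips near (236,242) and (364,245). Next I'll fit the stand poses.

```bash
cat > fit.py <<'E'
from bench import *
import cv2,numpy as np
from scipy.optimize import least_squares
def proj(d,P):
    c=np.asarray(P)@d["R"].T+d["t"]; k=d["intrinsics"]
    return c[:,:2]/c[:,2:]*[k[0,0],k[1,1]]+[k[0,2],k[1,2]]
def stand2w(p,P):
    c,s=np.cos(p[2]),np.sin(p[2]); P=np.asarray(P,float)
    return np.c_[p[0]+c*P[:,0]-s*P[:,1],p[1]+s*P[:,0]+c*P[:,1],P[:,2]]
def reds(im):
    h=cv2.cvtColor(im,cv2.COLOR_BGR2HSV)
    m=(((h[...,0]<6)|(h[...,0]>174))&(h[...,1]>190)&(h[...,2]>120)).astype(np.uint8)
    n,l,st,c=cv2.connectedComponentsWithStats(m)
    return [(c[i].round(1).tolist(),int(st[i,4])) for i in range(1,n) if st[i,4]>15]
E
python3 - <<'E'
from fit import *
T=capture("top");S=capture("scene")
print(reds(T["image"]),reds(S["image"]))
M=[(0,-.105,.174),(-.075,.0685,.138),(0,.053,.130),(.065,.12,.016),(.065,-.12,.016),(-.065,.12,.016),(-.065,-.12,.016),(-.05,-.055,.14)]
Z=lambda L:np.array(L)/3+[180,120]
obs=[Z([(301,246),(170,368),(129,303),(120,260),(320,198),(155,367),(355,305),(270,310)]),
     Z([(690,254),(553,374),(507,312),(468,266),(668,203),(500,373),(705,313),(655,317)])]
im=T["image"].copy(); im2=S["image"].copy()
for o in obs:
    f=lambda p:(proj(T,stand2w(p,M))-o).ravel()
    r=least_squares(f,[.55,.2 if o[0,0]<350 else -.15,.3],loss="soft_l1",f_scale=1)
    print(r.x.round(4).tolist()); print(f(r.x).reshape(-1,2).round(1).tolist())
    for I,d in((im,T),(im2,S)):
        for q in proj(d,stand2w(r.x,M)): cv2.circle(I,tuple(np.round(q).astype(int).tolist()),1,(255,0,255),-1)
    print("scene button",proj(S,stand2w(r.x,M[:2])).round(1).tolist())
a=np.vstack([cv2.resize(im[150:260,190:430],None,fx=3,fy=3),cv2.resize(im2[130:330,200:440],(720,600))[:270*2][:270]])
cv2.imwrite("pics/fit1.png",cv2.resize(im[150:260,190:430],None,fx=3,fy=3)); cv2.imwrite("pics/fit2.png",cv2.resize(im2[130:330,200:410],None,fx=3,fy=3))
E
```

```text
[([279.8, 201.4], 57), ([410.4, 203.5], 57), ([585.3, 234.5], 113)] [([298.4, 162.6], 50), ([366.6, 271.9], 56)]
[0.5228, 0.2051, 0.2728]
[[2.7, -1.3], [-0.3, -0.5], [12.2, -3.6], [-2.1, 0.9], [-0.3, 0.8], [-3.5, 2.4], [-1.0, 2.0], [3.0, -0.9]]
scene button [[300.1, 164.6], [240.8, 155.2]]
[0.5071, -0.182, 0.2659]
[[3.8, -1.6], [-0.3, -0.2], [12.4, -4.6], [-2.6, 0.5], [-0.5, 1.1], [-1.9, 2.4], [-0.8, 1.7], [2.4, -0.9]]
scene button [[369.6, 273.7], [293.6, 254.8]]
```

```bash
python3 - <<'E'
from fit import *
S=capture("scene");T=capture("top")
cv2.imwrite("pics/sz.png",cv2.resize(S["image"][130:340,220:400],None,fx=4.4444,fy=2.857*0+4.4444,interpolation=cv2.INTER_CUBIC)[:600])
cv2.imwrite("pics/tz.png",cv2.resize(T["image"][180:255,210:430],None,fx=3.6,fy=3.6,interpolation=cv2.INTER_CUBIC))
cv2.imwrite("pics/sz1.png",cv2.resize(S["image"][130:220,230:330],None,fx=6,fy=6,interpolation=cv2.INTER_CUBIC))
cv2.imwrite("pics/sz2.png",cv2.resize(S["image"][225:330,280:400],None,fx=5.5,fy=5.5,interpolation=cv2.INTER_CUBIC))
M=[(0,-.105,.174),(-.075,.0685,.138),(-.05,-.055,.14)]
Z=lambda L:np.array(L)/3+[180,120]
R=reds(T["image"]);RS=reds(S["image"])
for i,o in enumerate([Z([(301,246),(170,368),(270,310)]),Z([(690,254),(553,374),(655,317)])]):
    o[0]=R[i][0]
    f=lambda p:np.r_[(proj(T,stand2w(p,M))-o).ravel()]
    r=least_squares(f,[.55,.2 if i==0 else -.15,.3])
    print(r.x.round(4).tolist(),f(r.x).round(1).tolist())
    print("scene",proj(S,stand2w(r.x,M)).round(1).tolist(),RS[i][0])
    # depth check: world points at button and tip pixels
    for d,px in((T,R[i][0]),(S,RS[i][0]),(T,o[1])):
        u,v=np.round(px).astype(int); z=np.median(d["range_z"][v-1:v+2,u-1:u+2]); k=d["intrinsics"]
        c=np.array([(px[0]-k[0,2])/k[0,0]*z,(px[1]-k[1,2])/k[1,1]*z,z]); print("  depth pt",(d["R"].T@(c-d["t"])).round(4))
    print("  model btn,tip,pivot",stand2w(r.x,M).round(4).tolist())
E
```

```text
[0.5196, 0.2119, 0.3018] [0.6, -0.6, -1.6, 1.1, 1.1, -0.4]
scene [[298.8, 162.9], [238.8, 154.9], [273.6, 171.6]] [298.4, 162.8]
  depth pt [0.5491 0.1135 0.1723]
  depth pt [0.5495 0.1114 0.175 ]
  depth pt [0.4306 0.2498 0.1391]
  model btn,tip,pivot [[0.5508, 0.1117, 0.174], [0.4276, 0.255, 0.138], [0.4882, 0.1445, 0.14]]
[0.5044, -0.1754, 0.2976] [0.8, -0.6, -1.5, 1.2, 0.6, -0.6]
scene [[368.0, 271.1], [291.4, 254.3], [335.8, 279.1]] [366.6, 272.2]
  depth pt [ 0.5336 -0.2733  0.1734]
  depth pt [ 0.5316 -0.276   0.1725]
  depth pt [ 0.4161 -0.1366  0.136 ]
  model btn,tip,pivot [[0.5352, -0.2758, 0.174], [0.4126, -0.1319, 0.138], [0.4727, -0.2426, 0.14]]
```

View pics/sz1.png

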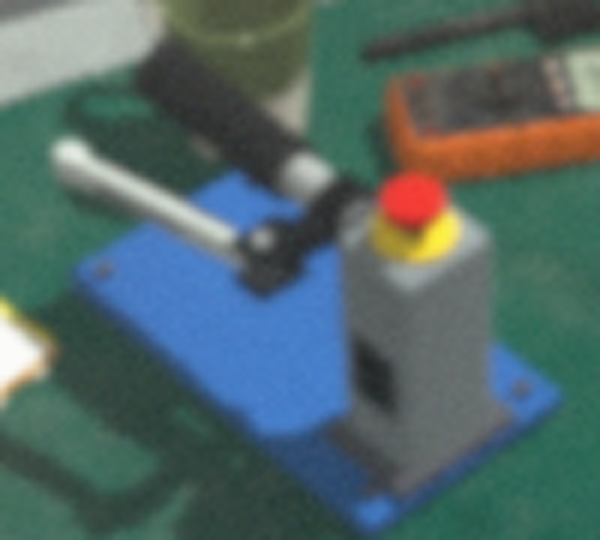

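View pics/sz2.png

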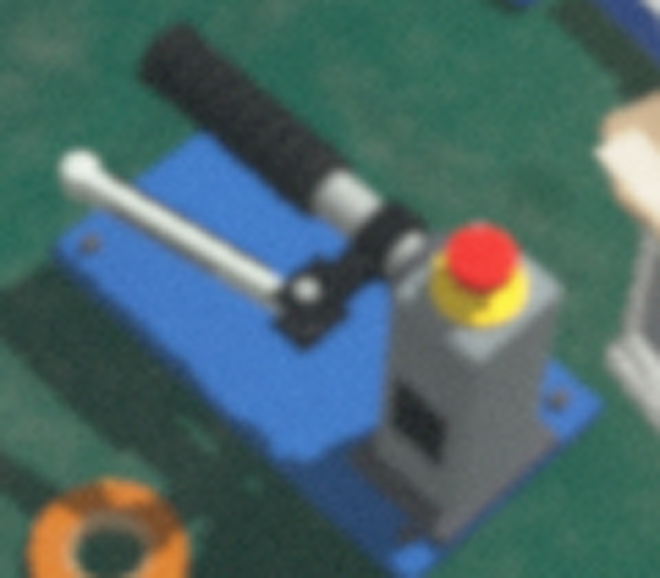

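View pics/tz.png

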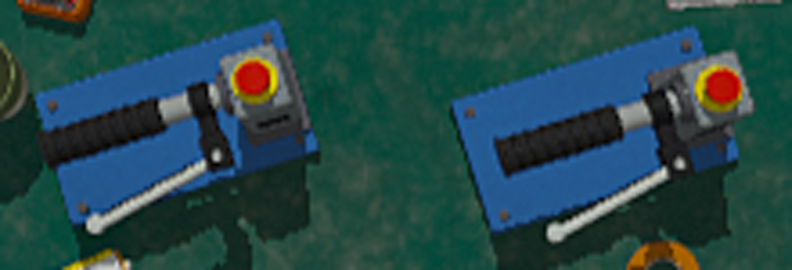

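```bash
python3 - <<'E'
from fit import *
S=capture("scene");T=capture("top")
M=[(0,-.105,.174),(-.0734,.0607,.138),(-.05,-.055,.145)]
Z=lambda L:np.array(L)/3.6+[210,180]
R=reds(T["image"]);RS=reds(S["image"])
oS=[[RS[0][0],(241.3,156.3),(273.7,169.7)],[RS[1][0],(294.5,256.3),(335.8,277.5)]]
for i,o in enumerate([Z([(0,0),(95,226),(216,156)]),Z([(0,0),(556,233),(679,164)])]):
    o[0]=R[i][0]
    f=lambda p:np.r_[(proj(T,stand2w(p,M))-o).ravel(),(proj(S,stand2w(p,M))-oS[i]).ravel()]
    r=least_squares(f,[.55,.2 if i==0 else -.15,.3])
    print(r.x.round(4).tolist(),f(r.x).round(1).tolist())
    m=np.mean(stand2w(r.x,M),0)
    print(stand2w(r.x,[M[0],M[1]]).round(4).tolist())
E
```

```text
[0.5193, 0.2135, 0.2994] [0.1, -0.4, 0.4, -0.3, 0.3, -0.4, -0.0, 0.0, -0.7, -0.7, -0.6, 0.3]
[[0.5502, 0.1131, 0.174], [0.4312, 0.2498, 0.138]]
[0.5036, -0.1747, 0.2886] [0.7, 0.0, 0.2, -0.0, 0.3, -0.2, 0.9, -0.6, -0.9, -0.9, -0.7, 0.3]
[[0.5335, -0.2754, 0.174], [0.416, -0.1374, 0.138]]
```

```bash
cat > h.py <<'E'
from fit import *
from scipy.spatial.transform import Rotation as Ro
L=[0.5193,0.2135,0.2994]; Rr=[0.5036,-0.1747,0.2886]
def quat(yaw):
    c,s=np.cos(yaw),np.sin(yaw)
    return Ro.from_matrix(np.array([[c,s,0],[s,-c,0],[0,0,-1.]])).as_quat()
def W(p,x,y,z): return stand2w(p,[(x,y,z)])[0]
def loc(p):
    d=np.array(current_position())-[p[0],p[1],0]; c,s=np.cos(p[2]),np.sin(p[2])
    return np.round([c*d[0]+s*d[1],-s*d[0]+c*d[1],d[2]],4)
E
python3 - <<'E'
from h import *
for p in(L,Rr):
  for k in(0,np.pi):
    for x in(-.115,-.04):
      q=inverse_kinematics(W(p,x,.0225,.116),quat(p[2]+k)); print(k,x,None if q is None else np.round(q,2))
move_gripper(0.0); print(current_finger_gap(),current_clock())
E
```

```text
0 -0.115 [ 0.31  0.29  1.95 -0.    0.91  0.01]
0 -0.04 [ 0.31  0.38  1.79 -0.    0.97  0.01]
3.141592653589793 -0.115 None
3.141592653589793 -0.04 None
0 -0.115 [-0.61  0.26  1.99 -0.    0.89 -0.9 ]
0 -0.04 [-0.49  0.33  1.87 -0.    0.94 -0.77]
3.141592653589793 -0.115 [-0.61  0.26  1.99 -0.    0.89  2.24]
3.141592653589793 -0.04 [-0.49  0.33  1.87 -0.    0.94  2.37]
0.0004718125390888 2.5417
```

```bash
python3 - <<'E'
from h import *
p=L;q=quat(p[2])
move_ptp(W(p,-.118,.0225,.24),q); print(current_clock(),loc(p))
servo_line(W(p,-.118,.0225,.116),q,rate=.12); print(current_clock(),loc(p),np.round(current_force(),2))
h=servo_line(W(p,-.075,.0225,.116),q,rate=.03,contact_N=3)
print(h,current_clock(),loc(p),np.round(current_force(),2))
S=capture("scene");cv2.imwrite("pics/c1.png",cv2.resize(S["image"][90:230,180:340],None,fx=4,fy=4))
E
```

```text
3.9667 [-0.1177  0.0231  0.2401]
5.15 [-0.1175  0.0226  0.1165] [ 0.02  0.15 -0.76]
True 6.3583 [-0.0792  0.0225  0.1155] [ 0.57 -0.54  0.02]
```

View pics/c1.png

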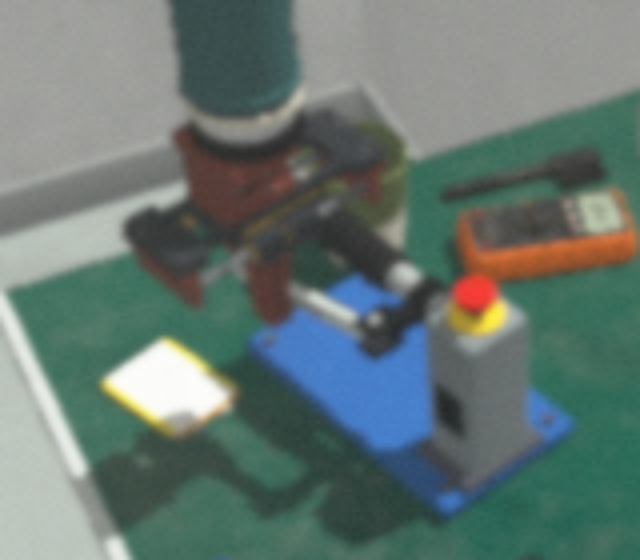

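```bash
python3 - <<'E'
from h import *
p=L
print(current_finger_gap(),loc(p),np.round(current_force(),2))
sleep(.1);print(current_clock(),loc(p),np.round(current_force(),2))
d=capture("wrist");cv2.imwrite("pics/w1.png",d["image"])
E
```

```text
0.0004096030638064411 [-0.0792  0.0226  0.1154] [ 0.14 -0.11  0.08]
6.5083 [-0.0792  0.0226  0.1153] [-0.49 -0.37  0.17]
```

View pics/w1.png

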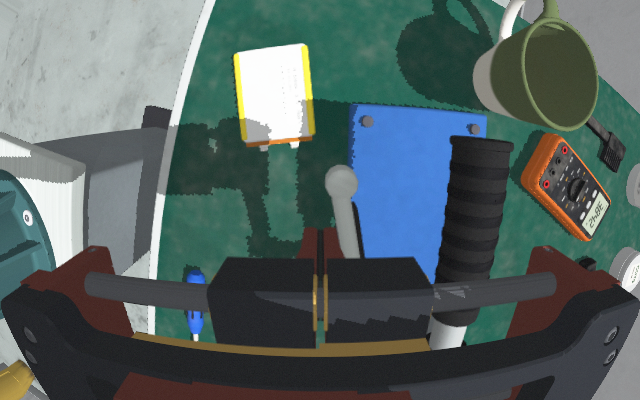

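The fingers are shut and touching the outer face of the left lever blade. I'll press it in now.

```bash
python3 - <<'E'
from h import *
p=L;q=quat(p[2])
h=servo_line(W(p,-.036,.0225,.116),q,rate=.025,contact_N=11)
print(h,current_clock(),loc(p),np.round(current_force(),2))
for i in range(3):
    sleep(.3);print(current_clock(),loc(p),np.round(current_force(),2))
d=capture("wrist");cv2.imwrite("pics/w2.png",d["image"])
S=capture("top");cv2.imwrite("pics/c2.png",cv2.resize(S["image"][150:270,200:320],None,fx=5,fy=5))
E
```

```text
True 7.5083 [-0.0634  0.0238  0.1143] [-3.83 -2.78  3.19]
7.8083 [-0.0637  0.0238  0.1141] [-4.07 -1.85  4.62]
8.1083 [-0.0633  0.0238  0.1141] [-4.8  -2.02  2.64]
8.4083 [-0.0633  0.0238  0.1141] [-4.   -1.69  2.94]
```

View pics/w2.png

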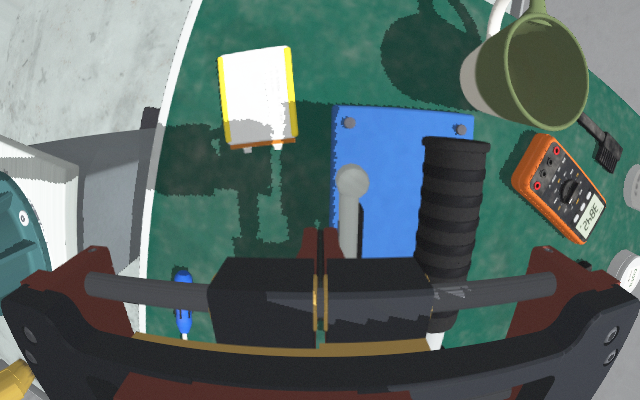

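The blade is parallel to the bar after about 16 mm of travel. I'll push slightly further to confirm this is the hard stop.

```bash
python3 - <<'E'
from h import *
p=L;q=quat(p[2])
h=servo_line(W(p,-.053,.0238,.116),q,rate=.02,contact_N=7)
print(h,current_clock(),loc(p),np.round(current_force(),2))
for i in range(3):
    sleep(.35);print(current_clock(),loc(p),np.round(current_force(),2))
d=capture("top");cv2.imwrite("pics/c2.png",cv2.resize(d["image"][150:270,200:320],None,fx=5,fy=5))
E
```

```text
True 8.8583 [-0.0636  0.0239  0.1136] [-4.43 -1.96  3.54]
9.2083 [-0.0645  0.0238  0.1133] [-3.49 -2.09  4.4 ]
9.5583 [-0.0647  0.0239  0.1132] [-4.47 -1.86  3.84]
9.9083 [-0.0647  0.0238  0.1132] [-3.6  -2.06  3.52]
```

```bash
python3 - <<'E'
from h import *
p=L;q=quat(p[2])
for x in(-.063,-.0615,-.060,-.0585,-.057):
    h=servo_line(W(p,x,.0235,.116),q,rate=.02,contact_N=15)
    f=np.array(current_force());print(h,x,current_clock(),loc(p),np.round(f,2))
    if h or np.hypot(f[0],f[1])>12: break
for i in range(3):
    sleep(.35);print(current_clock(),loc(p),np.round(current_force(),2))
d=capture("wrist");cv2.imwrite("pics/w3.png",d["image"])
E
```

```text
False -0.063 10.2667 [-0.0639  0.0236  0.1156] [-3.56 -1.93 -3.61]
False -0.0615 10.5167 [-0.0624  0.0237  0.1156] [-4.62 -1.46 -2.21]
False -0.06 10.7667 [-0.0615  0.0238  0.1156] [-5.97 -0.94  0.04]
False -0.0585 11.0167 [-0.0615  0.0238  0.1155] [-10.5   -2.22   2.84]
False -0.057 11.2667 [-0.0614  0.0238  0.1155] [-13.96  -2.6    7.5 ]
11.6167 [-0.0614  0.0238  0.1154] [-13.16  -4.07   6.55]
11.9667 [-0.0615  0.0238  0.1154] [-13.21  -2.95   6.21]
12.3167 [-0.0614  0.0238  0.1155] [-13.46  -3.7    6.17]
```

View pics/w3.png

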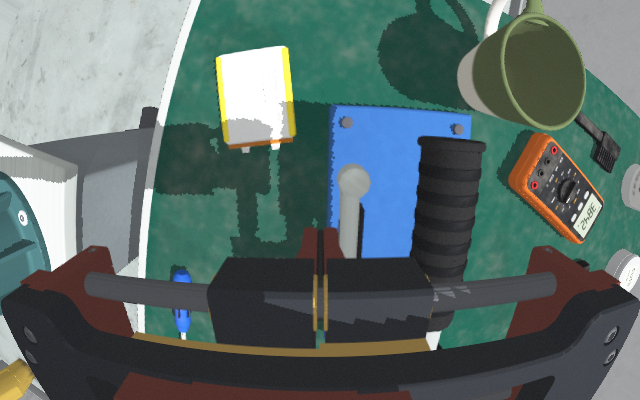

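The left lever has a definite hard stop: no movement from 6 to 14 N, with the blade parallel to the bar. It's the sound one. I'll release it and go to the right lever.

```bash
python3 - <<'E'
from h import *
p=L;q=quat(p[2])
servo_line(W(p,-.118,.0225,.116),q,rate=.06)
servo_line(W(p,-.118,.0225,.23),q,rate=.15); 
p=Rr;q=quat(p[2])
move_ptp(W(p,-.118,.0225,.23),q); print(current_clock(),loc(p))
servo_line(W(p,-.118,.0225,.116),q,rate=.12)
servo_line(W(p,-.088,.0225,.116),q,rate=.05); print(current_clock(),loc(p),np.round(current_force(),2))
h=servo_line(W(p,-.062,.0225,.116),q,rate=.025,contact_N=14)
f=np.array(current_force());print(h,current_clock(),loc(p),np.round(f,2))
if not h:
  for x in np.arange(-.060,-.0339,.002):
    h=servo_line(W(p,x,.0225,.116),q,rate=.025,contact_N=14)
    f=np.array(current_force());print(h,round(x,4),current_clock(),loc(p),np.round(f,2))
    if h or np.hypot(f[0],f[1])>12: break
for i in range(3):
    sleep(.35);print(current_clock(),loc(p),np.round(current_force(),2))
d=capture("wrist");cv2.imwrite("pics/w4.png",d["image"])
E
```

```text
15.8833 [-0.1177  0.0232  0.2298]
17.7333 [-0.0881  0.0227  0.1159] [ 0.14 -0.47 -0.08]
False 18.925 [-0.0636  0.0244  0.1154] [-5.27  1.73  2.65]
False -0.06 19.175 [-0.0619  0.0246  0.1154] [-6.41  1.68  3.65]
False -0.058 19.425 [-0.06    0.0247  0.1154] [-6.3   1.33  4.12]
False -0.056 19.675 [-0.0581  0.0247  0.1154] [-7.56  2.08  4.49]
False -0.054 19.925 [-0.0561  0.0247  0.1154] [-6.99  1.17  4.49]
False -0.052 20.175 [-0.0541  0.0247  0.1154] [-7.28  1.01  3.42]
False -0.05 20.425 [-0.0521  0.0245  0.1154] [-6.73  1.13  4.06]
False -0.048 20.675 [-0.0501  0.0244  0.1154] [-6.61 -0.01  3.32]
False -0.046 20.925 [-0.0481  0.0242  0.1154] [-6.81 -0.26  4.02]
False -0.044 21.175 [-0.0473  0.0241  0.1153] [-10.55  -1.85   4.34]
False -0.042 21.425 [-0.047   0.0242  0.1153] [-14.67  -5.3    8.95]
21.775 [-0.047   0.0242  0.1153] [-15.64  -5.77   8.22]
22.125 [-0.047   0.0242  0.1153] [-16.26  -6.82   8.47]
22.475 [-0.047   0.0242  0.1153] [-15.61  -5.75   8.29]
```

View pics/w4.png

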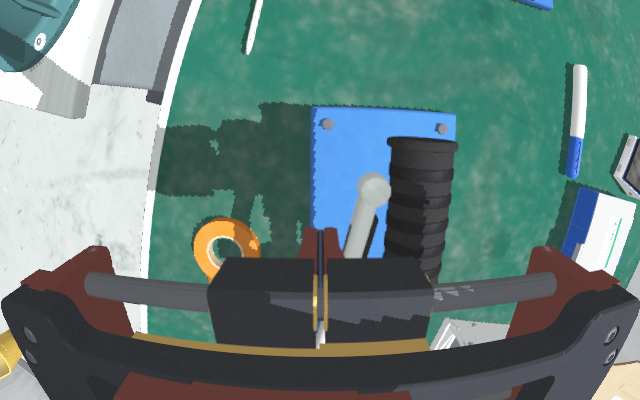

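The right lever travelled about twice as far, and its tip sits against the grip at (375,190), so it's the faulty one. I'll release it and check clearance to the cardboard box behind the right button.

```bash
python3 - <<'E'
from h import *
p=Rr;q=quat(p[2])
servo_line(W(p,-.118,.0225,.116),q,rate=.08)
servo_line(W(p,-.118,.0225,.28),q,rate=.15); print(current_clock())
d=capture("top");k=d["intrinsics"]
v,u=np.mgrid[0:400,0:640];z=d["range_z"]
c=np.stack([(u-k[0,2])/k[0,0]*z,(v-k[1,2])/k[1,1]*z,z],-1)
Wd=(c-d["t"])@d["R"]
m=(z>0)&(np.hypot(Wd[...,0]-.5335,Wd[...,1]+.2754)<.2)&(Wd[...,2]>.18)
P=Wd[m];print(len(P))
if len(P):
    r=np.hypot(P[:,0]-.5335,P[:,1]+.2754);i=np.argsort(r)[:400:40];print(P[i].round(3),r[i].round(3))
for k_ in(0,np.pi/2,-np.pi/2):
    for zz in(.22,.164):
        qq=inverse_kinematics([.5335,-.2754,zz],quat(p[2]+k_));print(k_,zz,None if qq is None else np.round(qq,2))
print(reds(d["image"]),current_position())
cv2.imwrite("pics/t5.png",d["image"])
E
```

```text
24.8667
3096
[[ 0.471 -0.192  0.401]
 [ 0.464 -0.182  0.404]
 [ 0.457 -0.175  0.402]
 [ 0.416 -0.212  0.668]
 [ 0.46  -0.161  0.401]
 [ 0.45  -0.165  0.4  ]
 [ 0.416 -0.201  0.684]
 [ 0.432 -0.178  0.683]
 [ 0.398 -0.233  0.676]
 [ 0.414 -0.196  0.688]] [0.104 0.116 0.126 0.134 0.136 0.138 0.14  0.141 0.142 0.144]
0 0.22 [-0.59  0.36  1.51 -0.    1.27 -0.88]
0 0.164 [-0.59  0.42  1.58 -0.    1.15 -0.88]
1.5707963267948966 0.22 [-0.59  0.36  1.51 -0.    1.27 -2.45]
1.5707963267948966 0.164 [-0.59  0.42  1.58 -0.    1.15 -2.45]
-1.5707963267948966 0.22 [-0.59  0.36  1.51 -0.    1.27  0.69]
-1.5707963267948966 0.164 [-0.59  0.42  1.58 -0.    1.15  0.69]
[([279.9, 201.5], 58), ([410.4, 203.5], 57), ([585.3, 234.5], 114)] [ 0.38352478 -0.18630904  0.27907393]
```

View pics/t5.png

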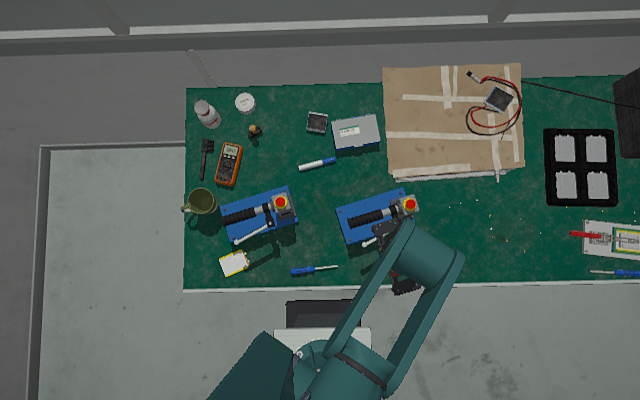

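Nothing except the arm itself is above 180 mm near the button, so the box is clear. I'll press the right button.

```bash
python3 - <<'E'
from h import *
p=Rr;q=quat(p[2]);b=[.5335,-.2754]
move_ptp(b+[.24],q); servo_line(b+[.182],q,rate=.1); print(current_clock(),current_position(),np.round(current_force(),2))
for z in(.172,.168,.166,.1645,.163,.1615,.160):
    h=servo_line(b+[z],q,rate=.025,contact_N=15); f=current_force()
    print(h,z,np.round(current_position(),4),np.round(f,2),current_clock())
    if h or f[2]>14: break
sleep(.4);print(np.round(current_position(),4),np.round(current_force(),2))
servo_line(b+[.25],q,rate=.12)
move_ptp(W(L,-.15,-.15,.33),quat(L[2]))
sleep(.3)
T=capture("top");S=capture("scene")
print(reds(T["image"]),reds(S["image"]),current_clock())
for d in (T,S):
  for u,v in [np.round(r[0]).astype(int) for r in reds(d["image"])[:2]]:
    k=d["intrinsics"];z=np.median(d["range_z"][v-1:v+2,u-1:u+2]);c=np.array([(u-k[0,2])/k[0,0]*z,(v-k[1,2])/k[1,1]*z,z]);print((d["R"].T@(c-d["t"])).round(4))
cv2.imwrite("pics/s6.png",cv2.resize(S["image"][120:350,180:420],None,fx=2.6,fy=2.6)); cv2.imwrite("pics/t6.png",cv2.resize(T["image"][120:300,180:440],None,fx=3,fy=3))
E
```

```text
26.3917 [ 0.53365158 -0.27553008  0.1827068 ] [-0.08 -0.2   0.36]
False 0.172 [ 0.5335 -0.2754  0.1719] [-0.02 -1.21  1.18] 26.9417
False 0.168 [ 0.5334 -0.2753  0.1677] [ 0.52 -0.04  0.45] 27.25
False 0.166 [ 0.5334 -0.2753  0.1663] [-1.65  0.29  6.17] 27.5
False 0.1645 [ 0.5335 -0.2754  0.1662] [-3.49  2.11 15.48] 27.75
[ 0.5335 -0.2754  0.1662] [-3.33  2.32 15.11]
[([279.9, 201.5], 58), ([410.0, 203.9], 62), ([585.4, 234.5], 112)] [([298.4, 162.8], 55), ([366.1, 274.1], 49)] 30.675
[0.5477 0.1133 0.1719]
[ 0.5332 -0.274   0.164 ]
[0.5486 0.1121 0.174 ]
[ 0.5309 -0.2756  0.1652]
```

View pics/s6.png

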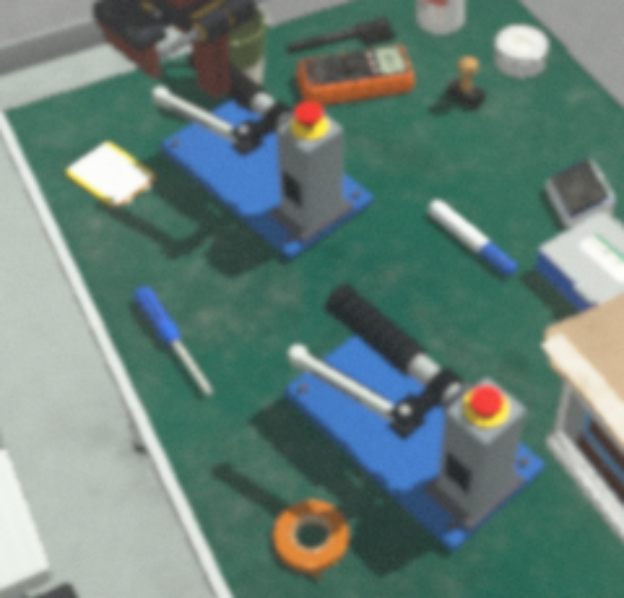

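View pics/t6.png

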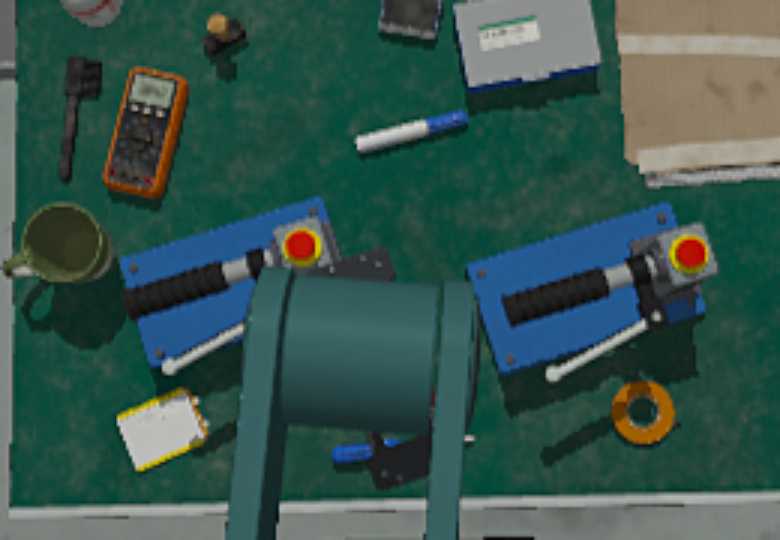

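The right button is down, at about 165 mm, and the left one is still up, at about 173 mm. Both levers are back at rest with tips at top-view zoom (170,368) and (553,374), the same pixels as before. The bystanders haven't moved and the gripper is clear of everything.

```bash
python3 - <<'E'
from bench import *
print(current_force(),current_clock()); close_job()
E
```

```text
[-0.41227802 -0.29296412  0.36623511] 30.675
the job is handed in; nothing more can be done
```

I checked both levers, left then right, and handed the job in at 30.7 s of the 58 s allowed. The right lever is the faulty one, and I pushed its red button down.

- **Left lever (sound):** it stopped hard after about 17 mm at the press point, with the blade parallel to the bar. I held it there for about 1 s at 14 N. My first two pushes on it ended about 2 mm short of the stop, so I pressed again in small steps until the stop was clear.
- **Right lever (faulty):** it came in about twice as far, with the tip at the grip. I held it there for about 1 s at 17 N, then released it.
- **Buttons:** I pushed the right one until it stopped at 166 mm. In the final pictures it measures 164–165 mm (down) and the left one 172–174 mm (up).
- **Final state:** both levers are back at their starting pixels and the bystanders look unmoved. The arm was clear of everything, with near-zero force at the wrist.

The force readings never approached the 45 N limit on the levers. In the pictures I checked, the fingers stayed on the outer side of the blades. None of the last checks failed or disagreed.

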